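# Clamp a mould flask in the clinic's screw press

### The job

Slide the mould flask by its blue handle along the press bed until it is fully home against the red back stop, and let go of it. Then wind the crank clockwise (seen from above) until you feel the press pad just meet the flask's lid, give it one further half turn and no more, and leave it clamped. Do not overtighten it, and leave the jar, the carton and the canister as they stand.

Things in the scene. Friction and masses are not known exactly. Their poses are not given: they have to be found in the camera images.
- press: Green two-column bench screw press, fixed to the table; place and yaw vary. Origin: on the table under the screw's axis; its +x points to its back (flasks slide in along +x), z up. Two 20 mm columns stand at y = -62 and +62 mm; a green crossbar, 44 mm deep and 160 mm wide, spans z = 161 to 195 mm.
- screw_top (a point): Point on the screw's axis at the crossbar's top (z = 195 mm), press axes. Below hangs the non-turning ram with a sprung steel pad, 44 mm across, its underside 116 mm above the table at crank reading 0, sinking 20 mm per turn. The spring is preloaded: at contact the load jumps to about 30 N, then grows about 50 N per turn. Where the pad meets the lid is not measured.
- bed: White bed of the press, fixed to it, same origin and axes: a plate from x = -95 to 55 mm, 160 mm wide, top face 25 mm above the table; two aluminium guide rails 12 mm high, inner faces at y = -35.5 and +35.5 mm, x = -95 to 35 mm; a red back stop 20 mm high, front face at x = 32 mm.
- home (a point): Point on the bed's top face under the screw's axis, 25 mm above the table, press axes: the centre of the flask's underside lies here when the flask is fully home.
- flask: Loose aluminium mould flask, 64 x 64 x 45 mm high, about 0.5 kg; starts on the bed between the rails, 30 to 55 mm short of home. Origin: centre of its underside; axes about as the press's. In its top sits a brass lid, 50 x 50 mm, rigid when pressed, its top 4 to 24 mm above the flask's rim: this varies from run to run and is not measured.
- handle (a point): Good place to hold the flask: on its flat blue handle, mid-height, 115 mm out from the flask's centre along its -x and 36 mm above its underside. The handle is 14 mm wide and 16 mm high, runs along the flask's x from its body out to 134 mm from its centre, and clears the table by 53 mm.
- crank (a joint): Crank angle, rad, grows clockwise from above, lowering the pad; contact comes 0.7 to 2.1 turns after the start. The crank turns in place; friction of 0.24 N m holds it where left. At contact the torque steps up by 0.1 N m, then rises 0.16 N m per turn; with the crank held still, the hand feels mostly this share. At q the knob lies 1.2 - q rad from the press's +x (anticlockwise).
- knob_mid (a point): Mid-height, on the axis, of the crank's upright black knob: a cylinder 24 mm across, 40 mm high, spinning freely on its pin, 45 mm from the screw's axis, its middle 232 mm above the table. It stands on the crank arm, whose top (hub included) is 210 to 212 mm above the table.
- jar: White cream jar with a green band, 72 mm across, 66 mm high, loose on the table to the left. Origin: centre of its underside. To be left alone.
- carton: Paper-white carton, 60 x 85 x 50 mm high, loose on the table to the right. Origin: centre of its underside. To be left alone.
- canister: Steel canister with lid, 88 mm across, 131 mm high, loose on the table at the far left. Origin: centre of its underside. To be left alone.
Mind the look-alikes: they are no part of the job. What is shaped like the flask but green or pink is not meant.

How it is judged (in metres and radians):
On the way, in this order (a step that is already met when the one before it is completed fails the run):
1. the flask is fully home against the back stop, not yet clamped (x of flask in the frame of home above -0.003 m and contact force between bed and flask below 20 N), for 0.2 s.
2. the pad bears on the lid with the flask still home (x of flask in the frame of home above -0.003 m and contact force between bed and flask above 24 N), for 0.2 s.
At the end, for the whole second after the job is handed in: The flask stands flat on the bed within 3 mm of fully home against the back stop, clamped with the load of half a turn past contact (within about 0.14 of a turn: 53 to 67 N on the bed, flask's weight included), crank and flask at rest (x of flask in the frame of home above -0.003 m and z of flask in the frame of home below 0.003 m and angle between flask's own z axis and vertical below 0.05 rad and contact force between bed and flask between 53 and 67 N and velocity of joint crank between -0.05 and 0.05 rad/s and linear speed of flask below 0.01 m/s); the robot touches nothing.
It fails at once if the press was overtightened (more than about 0.8 of a turn past contact, 76 N on the bed) (contact force between bed and flask above 76 N).
It fails at once if the jar, the carton or the canister was moved or tipped (distance of any of jar, carton, canister from where it was at the start of the episode above 0.02 m or angle between any of jar, carton, canister's own z axis and vertical above 0.2 rad).
It also fails if it takes over 72 s, if anything falls off the work surface, if the arm or the gripper's body presses on something with over 40 N, if the wrist force passes 120 N, or if a joint passes its speed limit or range.

### The arm

A 6-joint arm with a two-finger parallel gripper is mounted at the origin on the work surface. World frame = base frame: x ahead of the robot, y to its left, z up, the work surface at z = 0. Lengths are in m, angles in degrees, forces in N, time in s.
With the tool pointing down it reaches from about 0.325 to 1 m from the base axis. Payload 5.1 kg.
Tool frame: the origin (TCP) lies midway between the tips of the shut fingers; the grasp point (between the pads) lies behind it (robot.grip_depth is the z of the grasp point in the tool frame, in m); z points along the fingers, y is the line along which they close (so a half turn about z gives the same grasp; the last joint's range is limited). The gripper opens to 85 mm and grips with 20 to 120 N. Pads are 22 mm wide; open, the fingers measure 114 mm over their backs; the gripper's body (76 mm by 85 mm) begins 54 mm behind the grasp point. The pads swing forward as they close: fully open they stand 13 mm farther back than shut.
Start: joints at [-68.56, 7.093, 94.555, -0, 78.352, -4.733], TCP at [0.287, -0.583, 0.231] pointing down, gripper open.
Joint ranges: [-149.61, 149.61], [-58.7, 133.49], [1.44, 155.28], [-77.14, 257.14], [18.33, 153.61], [-166.67, 166.67]. Speed limits (degrees/s): [147.25, 147.25, 180, 180, 180, 180].

### API

Orientations are given as a 3x3 rotation matrix whose columns are the frame's x, y, z axes.
In Python, from cell import robot gives the robot as it stands.
- The arm moves only by the shell command python3 -m inch 'ROWS' [FORCE]. ROWS is a JSON object of lists of equal length, an entry for each row: "translation": the shift along the tool's x, y, z each as a share of 40 cm, from -1 to 1, a list of three; "twist": the turn about the tool's z as a share of pi/2 rad, from -1 to 1; "hand": the opening, from 0 (shut) to 1 (fully open). In form: {"translation": [[tx, ty, tz], ...], "twist": [twist, ...], "hand": [hand, ...]}. A call has 1 to 12 rows; each row is the pose to reach, as a shift and turn from the pose commanded when the call began, along the tool's axes at that moment; what a row does not reach only later rows make up. A row lasts 1/12 s, in which the tool goes at most 41.7 mm and 7.16 degrees, less where a joint would pass 70% of its speed; a pose out of reach is approached as far as the arm can. A call with a number of a shift or a turn outside -1 to 1 is refused whole. A call with a gripper value outside its range is refused whole. The fingers move at their own pace and stop on an object; FORCE is the grip in N (left out, the last holds). Time passes only in rows, so rows that repeat a pose let the fingers close. It gives the time, the measured TCP pose, the force, the opening and the grip force at its end, in the units of the state.
- robot.read_state(): the state, without advancing time (a new reading comes with each control period).
- robot.get_image(name): name is "scene" or "top" or "wrist"; returns the picture (400x640x3 uint8, blue, green, red); there is no depth.
- robot.get_calibration(name): a dict with "fx", "fy", "cx", "cy" (pixels), "extrinsics" (4x4, takes a point from camera to world coordinates). Camera axes: x right, y up, looking along -z (the intrinsics and any distortion apply to the point x, -y, -z); pixel columns grow to the right and rows downward; lengths in m; the calibration is good to about 2 mm. A picture is of the moment at which its call begins: read the wrist's pose just before it. get_calibration takes no time and is no camera call; for the wrist camera it gives the pose at the moment of the call.
- robot.sign_off(): hands the job in; it is judged then, once.
The state is a dict: "time_s": time; "q": joint angles; "joint_vel": joint speeds; "tau": joint torques, N m; "eef_pos": TCP position; "tool_rot": TCP orientation; "contact_force": force on the tool from outside, world axes, zero at the start; "wrist_torque": the same for the moment, N m; "finger_gap": finger opening in m; "grasp_force": force on a finger pad.
Only numpy, scipy, OpenCV 4.12 (cv2) and the standard library are available. Lean on these libraries where they do the work, as an engineer would, in place of code of your own. Each camera call takes 0.05 s, during which the arm holds its last target. There are 200 camera calls.

## Working session

There is one attempt and no reset: what is moved stays moved. The work goes in short steps, Python scripts to look and compute and a shell command to move; the robot and the scene stay as the last step left them, time stands still between calls to the robot, and variables do not carry over. Pictures are saved under pics/ and viewed, at most 10 in all, crops included, and the job is handed in when it is done.

```bash
ls; mkdir -p pics; python3 - <<'E'
from cell import robot
import cv2
s=robot.read_state(); print(s['time_s'],s['eef_pos'],s['tool_rot'],s['finger_gap'],robot.grip_depth)
for n in ('scene','top'):
    cv2.imwrite(f'pics/{n}0.png',robot.get_image(n)); c=robot.get_calibration(n); print(n,c)
E
```

```text
pics
0.0 [ 0.28645915 -0.5827946   0.23006172] [[ 8.97457478e-01  4.41100331e-01 -7.56746546e-04]
 [ 4.41100947e-01 -8.97455425e-01  1.92762445e-03]
 [ 1.71129490e-04 -2.06376260e-03 -9.99997856e-01]] 0.08514209258146838 -0.0187
scene {'fx': 409.09735387355096, 'fy': 409.09735387355096, 'cx': 325.66513425949927, 'cy': 196.82514078318886, 'extrinsics': array([[-0.31352286, -0.67995027,  0.6628507 ,  1.28462116],
       [ 0.94939471, -0.23826838,  0.20464079,  0.23830673],
       [ 0.0187908 ,  0.69346652,  0.72024377,  0.9621598 ],
       [ 0.        ,  0.        ,  0.        ,  1.        ]])}
top {'fx': 491.0485859594004, 'fy': 491.0485859594004, 'cx': 322.55397696348325, 'cy': 206.7248523014447, 'extrinsics': array([[ 0.01240251,  0.99905281, -0.04170914,  0.48346319],
       [-0.99965713,  0.01335041,  0.02252513,  0.01287357],
       [ 0.02306063,  0.04141547,  0.99887585,  1.52712196],
       [ 0.        ,  0.        ,  0.        ,  1.        ]])}
```

View pics/scene0.png

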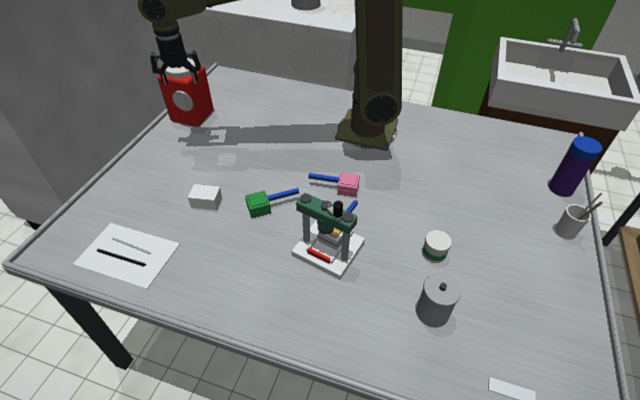

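View pics/top0.png

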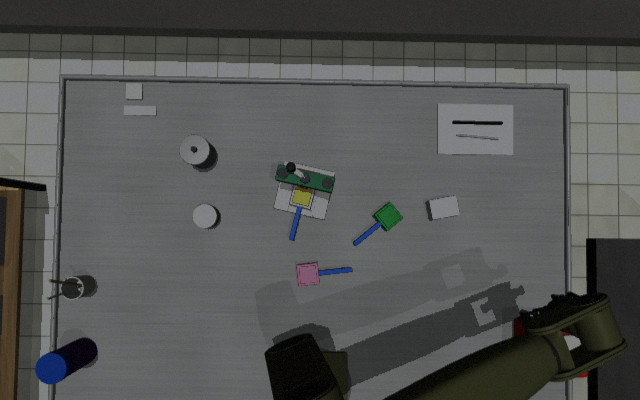

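The scene view shows the press near (330,235), with the red stop at (318,255) facing the camera. The top view shows the crossbar at (305,178), the knob at (291,167), the brass lid at (302,198) and the blue handle running to (293,238). The decoys are green (387,215) and pink (308,273).

```bash
cat > h.py <<'E'
from cell import robot
import cv2, numpy as np
def ray(c,uv,z):
    E=c['extrinsics']; uv=np.atleast_2d(uv).astype(float)
    d=np.c_[(uv[:,0]-c['cx'])/c['fx'],-(uv[:,1]-c['cy'])/c['fy'],-np.ones(len(uv))]@E[:3,:3].T
    o=E[:3,3]; return o+d*((z-o[2])/d[:,2])[:,None]
def proj(c,P):
    E=c['extrinsics']; p=(np.atleast_2d(P)-E[:3,3])@E[:3,:3]
    return np.c_[c['cx']+c['fx']*p[:,0]/-p[:,2], c['cy']-c['fy']*p[:,1]/-p[:,2]]
def mask(im,lo,hi,roi):
    m=cv2.inRange(cv2.cvtColor(im,cv2.COLOR_BGR2HSV),lo,hi); k=np.zeros_like(m); x0,y0,x1,y1=roi; k[y0:y1,x0:x1]=m[y0:y1,x0:x1]; return k
def big(m):
    cs,_=cv2.findContours(m,cv2.RETR_EXTERNAL,cv2.CHAIN_APPROX_NONE); return max(cs,key=cv2.contourArea)
E
python3 - <<'E'
from h import *
im=cv2.imread('pics/top0.png'); c=robot.get_calibration('top')
roi=(260,150,345,250)
g=mask(im,(45,80,30),(90,255,255),roi); pts=cv2.findNonZero(g)
r=cv2.minAreaRect(pts); b=ray(c,cv2.boxPoints(r),.195); print('bar',r,b.round(4).tolist(),b.mean(0))
bl=mask(im,(105,100,50),(130,255,255),roi); r=cv2.minAreaRect(big(bl)); b=ray(c,cv2.boxPoints(r),.069); print('handle',r,b.round(4).tolist(), b.mean(0))
y=mask(im,(20,100,80),(35,255,255),roi); r=cv2.minAreaRect(big(y)); print('lid',r,ray(c,r[0],.085))
E
```

```text
bar ((304.5140380859375, 178.7724609375), (58.16366195678711, 16.714555740356445), 12.994616508483887) [[0.6089, 0.1148, 0.195], [0.6535, 0.1053, 0.195], [0.6201, -0.0493, 0.195], [0.5755, -0.0396, 0.195]] [0.61452515 0.03279041 0.195     ]
handle ((294.91180419921875, 222.85296630859375), (4.6081767082214355, 34.68259048461914), 14.03624439239502) [[0.447, 0.0797, 0.069], [0.5471, 0.0563, 0.069], [0.5439, 0.043, 0.069], [0.4439, 0.0664, 0.069]] [0.49547896 0.06134877 0.069     ]
lid ((301.5588684082031, 196.76470947265625), (16.492422103881836, 14.309601783752441), 14.03624439239502) [[0.57215834 0.04244677 0.085     ]]
```

```bash
python3 - <<'E'
from h import *
s=robot.read_state(); c=robot.get_calibration('wrist'); E=c['extrinsics']; R=np.array(s['tool_rot']); p=np.array(s['eef_pos'])
print('cam in tool',R.T@(E[:3,3]-p),'axes in tool',(R.T@E[:3,:3]).round(3).tolist(),c['fx'],c['cx'],c['cy'])
t=np.array([.42,.08,.33]); print('shift share',R.T@(t-p)/.4)
E
```

```text
cam in tool [ 0.07442631  0.00061204 -0.14254045] axes in tool [[0.0, 0.955, 0.297], [1.0, -0.001, 0.001], [0.001, 0.297, -0.955]] 303.06976151385703 320.1916771326799 200.1383735493827
shift share [ 1.030562   -1.34045908 -0.24689103]
```

```bash
python3 -m inch '{"translation": [[0.3,-0.29,-0.12],[0.61,-0.59,-0.12],[0.61,-0.59,-0.12],[0.61,-0.59,-0.12],[0.61,-0.59,-0.12],[0.61,-0.59,-0.12],[0.61,-0.59,-0.12],[0.61,-0.59,-0.12],[0.61,-0.59,-0.12],[0.61,-0.59,-0.12]], "twist": [0,0,0,0,0,0,0,0,0,0], "hand": [1,1,1,1,1,1,1,1,1,1]}'; python3 -m inch '{"translation": [[0.61,-0.59,-0.12],[0.61,-0.59,-0.12],[0.61,-0.59,-0.12],[0.61,-0.59,-0.12],[0.61,-0.59,-0.12],[0.61,-0.59,-0.12],[0.61,-0.59,-0.12],[0.61,-0.59,-0.12],[0.61,-0.59,-0.12],[0.61,-0.59,-0.12],[0.61,-0.59,-0.12],[0.61,-0.59,-0.12]], "twist": [0.43,0.43,0.43,0.43,0.43,0.43,0.43,0.43,0.43,0.43,0.43,0.43], "hand": [1,1,1,1,1,1,1,1,1,1,1,1]}'
python3 - <<'E'
from h import *
cv2.imwrite('pics/w1.png',robot.get_image('wrist')); np.save('w1.npy',robot.get_calibration('wrist'),allow_pickle=True); print(robot.read_state()['contact_force'])
E
```

```text
time_s: 0.93
eef_pos: [0.4024, -0.2617, 0.2797]
tool_rot: [[0.896, 0.445, 0.001], [0.445, -0.896, -0.001], [0.001, 0.001, -1.0]]
contact_force: [0.1, -1.5, -0.1]
finger_gap: 0.0855
grasp_force: 0.0
time_s: 1.93
eef_pos: [0.5166, 0.0545, 0.3264]
tool_rot: [[0.976, -0.217, -0.002], [-0.217, -0.976, -0.001], [-0.001, 0.001, -1.0]]
contact_force: [-0.3, 0.1, -0.1]
finger_gap: 0.0856
grasp_force: 0.0
[ 0.56777611 -0.13281466 -1.03000199]
```

View pics/w1.png

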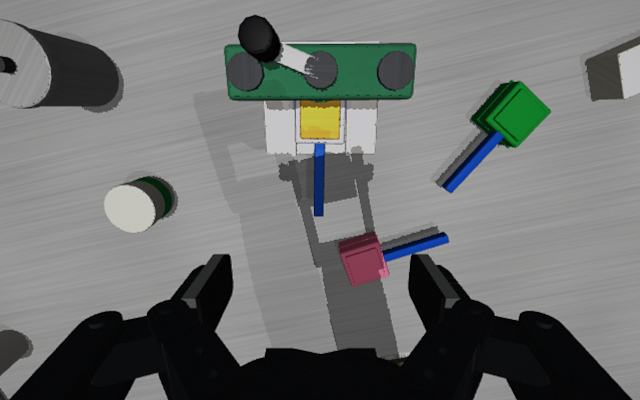

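The wrist view shows the crossbar spanning columns 226–416 (rows 44–98) with the hub at (320,70). The knob top is near (257,34), the lid's front edge at row 138, and the handle runs from (319,145) to (319,215).

```bash
python3 - <<'E'
from h import *
im=cv2.imread('pics/w1.png'); c=np.load('w1.npy',allow_pickle=True).item(); roi=(200,0,430,225)
def an(a,b): return np.degrees(np.arctan2(*(b-a)[[1,0]]))
g=big(mask(im,(60,80,30),(90,255,255),(200,0,430,115)))
x,y,w,h=cv2.boundingRect(g); print('bar px',x,y,w,h)
# front edge lowest pixels per column (bottom edge z=.195 or .161?) ; ends
P=g[:,0]; 
L=ray(c,[[x,70],[x+w,70]],.195); print('ends mid',L.mean(0),an(L[1],L[0])-90)
bl=big(mask(im,(105,100,50),(130,255,255),roi)); r=cv2.minAreaRect(bl); b=ray(c,cv2.boxPoints(r),.069); print('handle',r,b.round(4).tolist(),b.mean(0))
lo=bl[bl[:,0,1].argmax(),0]; print('handle end',lo)
v=bl[:,0]; top=v[v[:,1]<160].mean(0); bot=v[v[:,1]>200].mean(0); q=ray(c,[bot,top],.069); print('axis',q,an(q[0],q[1]))
yl=big(mask(im,(20,100,80),(35,255,255),roi)); print('lid',cv2.boundingRect(yl))
gr=cv2.cvtColor(im,cv2.COLOR_BGR2GRAY)[30:110,200:430]
ci=cv2.HoughCircles(cv2.medianBlur(gr,3),cv2.HOUGH_GRADIENT,1,30,param1=80,param2=14,minRadius=14,maxRadius=24)
for u in ci[0]: print('circ',u+[200,30,0],ray(c,u[:2]+[200,30],.195)[0].round(4),ray(c,u[:2]+[200,30],.211)[0].round(4))
print('cam',c['extrinsics'][:3,3])
cr=cv2.resize(im[0:225,200:440],None,fx=2.5,fy=2.5,interpolation=cv2.INTER_CUBIC); cv2.imwrite('pics/w1c.png',cr)
E
```

```text
bar px 227 44 189 58
ends mid [0.6166987  0.02913902 0.195     ] -12.612473783159132
handle ((319.0, 179.0), (72.0, 10.0), 90.0) [[0.5454, 0.0545, 0.069], [0.5425, 0.0417, 0.069], [0.4448, 0.0632, 0.069], [0.4479, 0.0769, 0.069]] [0.49513967 0.05908783 0.069     ]
handle end [314 215]
axis [[0.45485288 0.06950662 0.069     ]
 [0.53548397 0.04981255 0.069     ]] -13.725702610756409
lid (300, 100, 40, 39)
circ [317.5         70.5         20.70000076] [0.6171 0.0325 0.195 ] [0.6155 0.0327 0.211 ]
circ [397.5         71.5         21.20000076] [ 0.6017 -0.0326  0.195 ] [ 0.601  -0.0286  0.211 ]
circ [240.5         74.5         22.29999924] [0.6281 0.0961 0.195 ] [0.6259 0.0927 0.211 ]
circ [264.5  46.5  15.5] [0.6442 0.0707 0.195 ] [0.641  0.0687 0.211 ]
cam [0.58961836 0.03639756 0.46887737]
```

View pics/w1c.png

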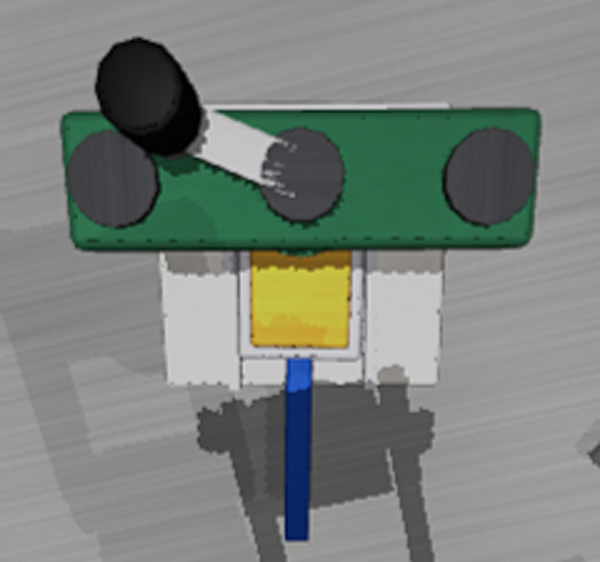

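```bash
python3 - <<'E'
from h import *
c=np.load('w1.npy',allow_pickle=True).item(); s=robot.read_state()
f=lambda a,z: ray(c,np.array(a)/2.5+[200,0],z)
for z in (.195,.2):
    a,b=f([[113,179],[490,176]],z); d=a-b; print('caps',a,b,(a+b)/2,np.linalg.norm(d),np.degrees(np.arctan2(d[1],d[0]))-90)
print('hub',f([303,174],.212))
print('knob top', f([133,80],.252))
print('bar edge front',f([[80,245],[525,242]],.195),'back',f([[68,112],[540,110]],.195))
e=f([[285,539],[309,539]],.069); print('handle end',e,e.mean(0)); print('handle root',f([[287,360],[312,360]],.069).mean(0))
print('bed front corners',f([[166,383],[438,385]],.025))
print('flask rim front', f([300,355],.07), 'lid front corners z.085',f([[250,347],[349,347]],.085), 'z.078',f([[250,347],[349,347]],.078))
print(s['eef_pos'],s['tool_rot'])
E
```

```text
caps [0.62942011 0.09165039 0.195     ] [ 0.60281468 -0.03149814  0.195     ] [0.61611739 0.03007612 0.195     ] 0.1259897239802854 -12.191008698003714
caps [0.62869347 0.09064168 0.2       ] [ 0.60257376 -0.03025862  0.2       ] [0.61563362 0.03019153 0.2       ] 0.12368961197495512 -12.191008698003714
hub [[0.61535251 0.02976133 0.212     ]]
knob top [[0.64247798 0.06836444 0.252     ]]
bar edge front [[ 0.61181566  0.10876029  0.195     ]
 [ 0.57948926 -0.04015435  0.195     ]] back [[ 0.65203807  0.10010386  0.195     ]
 [ 0.6189895  -0.05030617  0.195     ]]
handle end [[0.44699724 0.07712215 0.069     ]
 [0.44405012 0.06395861 0.069     ]] [0.44552368 0.07054038 0.069     ]
handle root [0.54245174 0.04737015 0.069     ]
bed front corners [[ 0.54131887  0.12777082  0.025     ]
 [ 0.50537621 -0.02745039  0.025     ]]
flask rim front [[0.54502766 0.04652503 0.07      ]] lid front corners z.085 [[0.55600971 0.06964208 0.085     ]
 [0.54521407 0.02140672 0.085     ]] z.078 [[0.55539686 0.0702483  0.078     ]
 [0.54440436 0.02113336 0.078     ]]
[0.51639616 0.05399243 0.32644669] [[ 9.75809194e-01 -2.18618800e-01 -1.49556510e-03]
 [-2.18620019e-01 -9.75809812e-01 -7.05062139e-04]
 [-1.30524726e-03  1.01496659e-03 -9.99998633e-01]]
```

```bash
python3 -m inch '{"translation": [[-0.07,0,0.1],[-0.134,-0.002,0.2],[-0.134,-0.002,0.3],[-0.134,-0.002,0.4],[-0.134,-0.002,0.5],[-0.134,-0.002,0.58],[-0.134,-0.002,0.65],[-0.134,-0.002,0.708],[-0.134,-0.002,0.708],[-0.134,-0.002,0.708],[-0.134,-0.002,0.708]], "twist": [0,0,0,0,0,0,0,0,0,0,0], "hand": [1,1,1,1,1,1,1,1,1,1,1]}' 30
python3 -m inch '{"translation": [[0,0,0],[0,0,0],[0,0,0],[0,0,0],[0,0,0],[0,0,0],[0,0,0],[0,0,0],[0,0,0],[0,0,0],[0,0,0],[0,0,0]], "twist": [0,0,0,0,0,0,0,0,0,0,0,0], "hand": [0,0,0,0,0,0,0,0,0,0,0,0]}' 30
```

```text
time_s: 2.9
eef_pos: [0.4655, 0.0669, 0.0457]
tool_rot: [[0.976, -0.219, 0.002], [-0.219, -0.976, -0.0], [0.002, -0.0, -1.0]]
contact_force: [0.7, 0.4, 0.8]
finger_gap: 0.0855
grasp_force: 0.0
time_s: 3.9
eef_pos: [0.4643, 0.0678, 0.0443]
tool_rot: [[0.976, -0.217, -0.0], [-0.217, -0.976, -0.0], [-0.0, 0.0, -1.0]]
contact_force: [-1.9, -1.7, 4.3]
finger_gap: 0.0136
grasp_force: 33.5
```

Handle gripped (gap 13.6 mm). Now slide it 34 mm, then approach the stop.

```bash
python3 -m inch '{"translation": [[0.01,0,0],[0.02,0,0],[0.03,0,0],[0.04,0,0],[0.05,0,0],[0.06,0,0],[0.07,0,0],[0.08,0,0],[0.085,0,0],[0.085,0,0],[0.085,0,0]], "twist": [0,0,0,0,0,0,0,0,0,0,0], "hand": [0,0,0,0,0,0,0,0,0,0,0]}'
python3 -m inch '{"translation": [[0.003,0,0],[0.006,0,0],[0.009,0,0],[0.012,0,0],[0.012,0,0],[0.012,0,0]], "twist": [0,0,0,0,0,0], "hand": [0,0,0,0,0,0]}'
python3 -m inch '{"translation": [[0.002,0,0],[0.004,0,0],[0.005,0,0],[0.005,0,0],[0.005,0,0]], "twist": [0,0,0,0,0], "hand": [0,0,0,0,0]}'
```

```text
time_s: 4.82
eef_pos: [0.4967, 0.0611, 0.0441]
tool_rot: [[0.976, -0.216, -0.003], [-0.216, -0.976, 0.001], [-0.003, -0.0, -1.0]]
contact_force: [-5.6, 0.9, 7.1]
finger_gap: 0.0134
grasp_force: 33.8
time_s: 5.32
eef_pos: [0.5009, 0.0602, 0.0441]
tool_rot: [[0.976, -0.216, -0.004], [-0.216, -0.976, 0.001], [-0.004, -0.0, -1.0]]
contact_force: [-7.8, 1.9, 8.4]
finger_gap: 0.014
grasp_force: 34.0
time_s: 5.73
eef_pos: [0.5027, 0.0598, 0.0441]
tool_rot: [[0.976, -0.216, -0.004], [-0.216, -0.976, 0.001], [-0.004, -0.0, -1.0]]
contact_force: [-8.7, 1.8, 7.7]
finger_gap: 0.0133
grasp_force: 34.1
```

```bash
python3 -m inch '{"translation": [[0.002,0,-0.001],[0.004,0,-0.001],[0.005,0,-0.001],[0.005,0,-0.001],[0.005,0,-0.001]], "twist": [0,0,0,0,0], "hand": [0,0,0,0,0]}'
python3 -m inch '{"translation": [[0.002,0,0],[0.004,0,0],[0.005,0,0],[0.005,0,0],[0.005,0,0]], "twist": [0,0,0,0,0], "hand": [0,0,0,0,0]}'
```

```text
time_s: 6.15
eef_pos: [0.5046, 0.0594, 0.0443]
tool_rot: [[0.976, -0.216, -0.004], [-0.216, -0.976, 0.001], [-0.004, -0.0, -1.0]]
contact_force: [-7.6, 1.8, 7.8]
finger_gap: 0.0133
grasp_force: 33.9
time_s: 6.57
eef_pos: [0.5055, 0.0591, 0.0442]
tool_rot: [[0.976, -0.216, -0.007], [-0.216, -0.976, 0.002], [-0.007, -0.0, -1.0]]
contact_force: [-11.8, 2.1, 11.0]
finger_gap: 0.0133
grasp_force: 34.3
```

```bash
python3 -m inch '{"translation": [[0.002,0,0],[0.004,0,0],[0.006,0,0],[0.006,0,0],[0.006,0,0]], "twist": [0,0,0,0,0], "hand": [0,0,0,0,0]}'
```

```text
time_s: 6.98
eef_pos: [0.5055, 0.0589, 0.0437]
tool_rot: [[0.976, -0.217, -0.013], [-0.217, -0.976, 0.002], [-0.013, 0.001, -1.0]]
contact_force: [-19.1, 2.9, 16.2]
finger_gap: 0.013
grasp_force: 35.2
```

```bash
python3 -m inch '{"translation": [[0.002,0,0],[0.004,0,0],[0.006,0,0],[0.006,0,0],[0.006,0,0]], "twist": [0,0,0,0,0], "hand": [0,0,0,0,0]}'
```

```text
time_s: 7.4
eef_pos: [0.5058, 0.0587, 0.0431]
tool_rot: [[0.976, -0.216, -0.018], [-0.216, -0.976, 0.002], [-0.019, 0.002, -1.0]]
contact_force: [-24.2, 4.0, 19.0]
finger_gap: 0.0135
grasp_force: 35.8
```

```bash
python3 -m inch '{"translation": [[-0.005,0,0],[-0.009,0,0],[-0.009,0,0],[-0.009,0,0],[-0.009,0,0],[-0.009,0,0],[-0.009,0,0],[-0.009,0,0],[-0.009,0,0],[-0.009,0,0]], "twist": [0,0,0,0,0,0,0,0,0,0], "hand": [0,0,1,1,1,1,1,1,1,1]}'
python3 -m inch '{"translation": [[0,0,-0.03],[0,0,-0.1],[0,0,-0.2],[0,0,-0.3],[0,0,-0.4],[0,0,-0.5],[0,0,-0.6],[0,0,-0.64],[0,0,-0.64],[0,0,-0.64],[0,0,-0.64]], "twist": [0,0,0,0,0,0,0,0,0,0,0], "hand": [1,1,1,1,1,1,1,1,1,1,1]}'
python3 - <<'E'
from h import *
im=robot.get_image('wrist'); c=robot.get_calibration('wrist'); cv2.imwrite('pics/w2.png',im); np.save('w2.npy',c,allow_pickle=True); s=robot.read_state()
print(s['eef_pos'],s['contact_force'],s['finger_gap'])
H=np.array([.6156,.030,0]); a=np.radians(-12.4); e=H+[-.134*np.cos(a),-.134*np.sin(a),.069]; print('exp end',e,proj(c,e))
cs,_=cv2.findContours(mask(im,(105,100,50),(130,255,255),(150,100,450,400)),cv2.RETR_EXTERNAL,2)
for k in cs:
    if cv2.contourArea(k)>80: print(cv2.minAreaRect(k))
g=proj(c,[[.6156,.030,.212],[.6405,.0675,.252]]); print(g)
E
```

```text
time_s: 8.23
eef_pos: [0.5093, 0.0579, 0.0446]
tool_rot: [[0.976, -0.217, 0.0], [-0.217, -0.976, 0.0], [0.0, -0.0, -1.0]]
contact_force: [-0.2, 0.4, 1.1]
finger_gap: 0.0853
grasp_force: 0.0
time_s: 9.15
eef_pos: [0.5085, 0.0579, 0.2996]
tool_rot: [[0.976, -0.217, -0.002], [-0.217, -0.976, -0.0], [-0.002, 0.0, -1.0]]
contact_force: [-0.1, -0.4, 0.1]
finger_gap: 0.0852
grasp_force: 0.0
[0.50828325 0.05791151 0.29871306] [-0.17986281  1.3001697  -0.55486635] 0.08529511510571114
exp end [0.48472591 0.05877453 0.069     ] [[322.59585896 186.18960155]]
((419.76141357421875, 251.9534149169922), (9.583574295043945, 64.12103271484375), 72.75853729248047)
((320.0, 144.0), (84.0, 12.0), 90.0)
[[324.23656726  50.65980518]
 [248.04898411   5.38206946]]
```

View pics/w2.png

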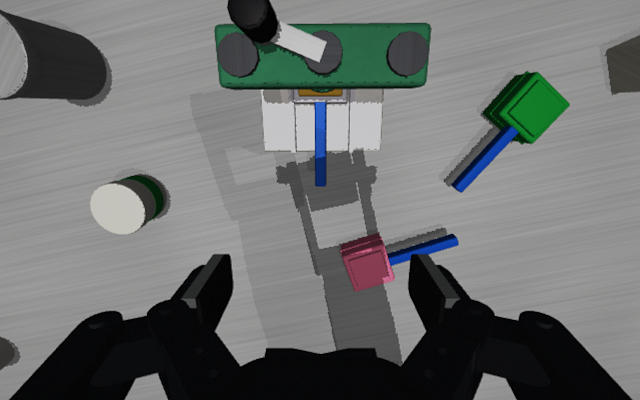

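Handle end lies at (320,186), exactly where it should be at home (expected row 186), and the hub is at (322,51). Next I grasp the knob.

```bash
python3 -m inch '{"translation": [[0.1,-0.03,0],[0.2,-0.06,0],[0.28,-0.09,0],[0.318,-0.097,0],[0.318,-0.097,0],[0.318,-0.097,0.08],[0.318,-0.097,0.15],[0.318,-0.097,0.202],[0.318,-0.097,0.202],[0.318,-0.097,0.202],[0.318,-0.097,0.202]], "twist": [0,0,0,0,0,0,0,0,0,0,0], "hand": [1,1,1,1,1,1,1,1,1,1,1]}' 30
python3 -m inch '{"translation": [[0,0,0],[0,0,0],[0,0,0],[0,0,0],[0,0,0],[0,0,0],[0,0,0],[0,0,0],[0,0,0],[0,0,0],[0,0,0],[0,0,0]], "twist": [0,0,0,0,0,0,0,0,0,0,0,0], "hand": [0,0,0,0,0,0,0,0,0,0,0,0]}' 30
```

```text
time_s: 10.12
eef_pos: [0.6417, 0.0682, 0.2208]
tool_rot: [[0.976, -0.217, 0.001], [-0.217, -0.976, 0.0], [0.001, -0.0, -1.0]]
contact_force: [-0.4, -0.0, -0.2]
finger_gap: 0.0856
grasp_force: 0.0
time_s: 11.12
eef_pos: [0.6424, 0.0691, 0.2207]
tool_rot: [[0.976, -0.217, 0.002], [-0.217, -0.976, 0.002], [0.002, -0.002, -1.0]]
contact_force: [1.2, 5.4, 3.9]
finger_gap: 0.0233
grasp_force: 30.7
```

```bash
python3 - <<'E'
from h import *
cv2.imwrite('pics/w3.png',robot.get_image('wrist')); s=robot.read_state(); print(s['eef_pos'],s['contact_force'],s['wrist_torque'])
E
```

```text
[0.64238617 0.06915283 0.22070568] [1.68308695 5.0889235  3.27745202] [ 0.86528261 -0.17430553 -0.0088872 ]
```

View pics/w3.png

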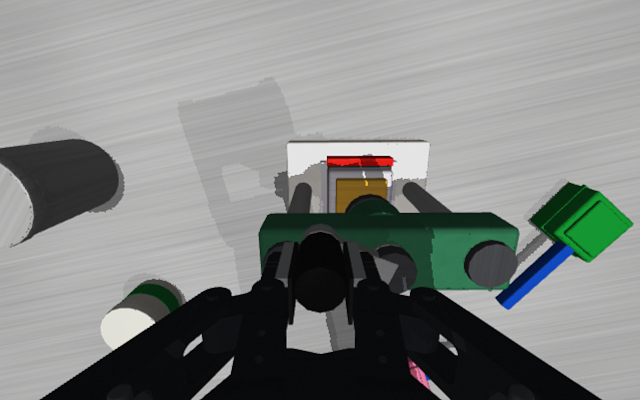

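The knob (320,275) is held between the pads, and the flask sits against the red stop (360,162). Start winding: first quarter, then check.

```bash
python3 -m inch '{"translation": [[0.008,0.002,0],[0.017,0.006,0],[0.029,0.014,0],[0.041,0.024,0],[0.05,0.035,0],[0.058,0.047,0],[0.065,0.06,0],[0.07,0.074,0],[0.073,0.089,0],[0.0735,0.103,0],[0.0735,0.103,0],[0.0735,0.103,0]], "twist": [0,0,0,0,0,0,0,0,0,0,0,0], "hand": [0,0,0,0,0,0,0,0,0,0,0,0]}'
python3 -m inch '{"translation": [[-0.001,0.015,0],[-0.004,0.029,0],[-0.009,0.043,0],[-0.015,0.056,0],[-0.023,0.068,0],[-0.033,0.08,0],[-0.044,0.089,0],[-0.056,0.097,0],[-0.083,0.109,0],[-0.1125,0.1125,0],[-0.1125,0.1125,0],[-0.1125,0.1125,0]], "twist": [0,0,0,0,0,0,0,0,0,0,0,0], "hand": [0,0,0,0,0,0,0,0,0,0,0,0]}'
```

```text
time_s: 12.17
eef_pos: [0.6608, 0.0215, 0.2206]
tool_rot: [[0.976, -0.217, -0.002], [-0.217, -0.976, -0.0], [-0.002, 0.0, -1.0]]
contact_force: [-3.4, 2.3, 5.8]
finger_gap: 0.023
grasp_force: 30.9
time_s: 13.17
eef_pos: [0.6073, -0.0119, 0.2206]
tool_rot: [[0.976, -0.217, -0.001], [-0.217, -0.976, 0.001], [-0.001, -0.001, -1.0]]
contact_force: [-3.4, 5.3, 6.5]
finger_gap: 0.0228
grasp_force: 31.0
```

```bash
cat > log.py <<'E'
from h import *
s=robot.read_state(); d=np.array(s['eef_pos'])[:2]-[.617,.0316]; F=np.array(s['contact_force'])
a=np.arctan2(d[1],d[0]); t=np.array([np.sin(a),-np.cos(a)])  # clockwise direction
print('t %.2f phi %.1f r %.1fmm Ft %.2f Fr %.2f torque(cw-resist) %.3f'%(s['time_s'],np.degrees(a)+12.4,1e3*np.hypot(*d),F[:2]@t,F[:2]@d/np.hypot(*d),-F[:2]@t*np.hypot(*d)))
E
python3 -m inch '{"translation": [[-0.015,-0.001,0],[-0.029,-0.004,0],[-0.043,-0.009,0],[-0.056,-0.015,0],[-0.069,-0.023,0],[-0.08,-0.033,0],[-0.089,-0.044,0],[-0.097,-0.056,0],[-0.109,-0.083,0],[-0.1125,-0.1125,0],[-0.1125,-0.1125,0],[-0.1125,-0.1125,0]], "twist": [0,0,0,0,0,0,0,0,0,0,0,0], "hand": [0,0,0,0,0,0,0,0,0,0,0,0]}' >/dev/null; python3 log.py
python3 -m inch '{"translation": [[0.004,-0.029,0],[0.015,-0.056,0],[0.015,-0.056,0],[0.015,-0.056,0],[0.015,-0.056,0],[0.015,-0.056,0],[0.015,-0.056,0]], "twist": [0,0,0,0,0,0,0], "hand": [0,0,0,0,0,0,0]}' >/dev/null; python3 log.py
python3 -m inch '{"translation": [[0.018,-0.023,0],[0.041,-0.041,0],[0.041,-0.041,0],[0.041,-0.041,0],[0.041,-0.041,0],[0.041,-0.041,0],[0.041,-0.041,0]], "twist": [0,0,0,0,0,0,0], "hand": [0,0,0,0,0,0,0]}' >/dev/null; python3 log.py
python3 -m inch '{"translation": [[0.027,-0.011,0],[0.056,-0.015,0],[0.056,-0.015,0],[0.056,-0.015,0],[0.056,-0.015,0],[0.056,-0.015,0],[0.056,-0.015,0]], "twist": [0,0,0,0,0,0,0], "hand": [0,0,0,0,0,0,0]}' >/dev/null; python3 log.py
```

```text
t 14.17 phi 180.6 r 45.0mm Ft 0.40 Fr 5.92 torque(cw-resist) -0.018
t 14.75 phi 149.4 r 45.2mm Ft 0.84 Fr 7.75 torque(cw-resist) -0.038
t 15.33 phi 118.2 r 45.3mm Ft 1.78 Fr 5.62 torque(cw-resist) -0.080
t 15.92 phi 87.5 r 45.4mm Ft 3.00 Fr 5.60 torque(cw-resist) -0.136
```

```bash
python3 -m inch '{"translation": [[0.015,0.001,0],[0.029,0.004,0],[0.043,0.0085,0],[0.051,0.0125,0],[0.056,0.015,0],[0.056,0.015,0],[0.056,0.015,0],[0.056,0.015,0],[0.056,0.015,0]], "twist": [0,0,0,0,0,0,0,0,0], "hand": [0,0,0,0,0,0,0,0,0]}' >/dev/null; python3 log.py
python3 -m inch '{"translation": [[0.012,0.0085,0],[0.023,0.018,0],[0.033,0.029,0],[0.038,0.036,0],[0.041,0.041,0],[0.041,0.041,0],[0.041,0.041,0],[0.041,0.041,0],[0.041,0.041,0]], "twist": [0,0,0,0,0,0,0,0,0], "hand": [0,0,0,0,0,0,0,0,0]}' >/dev/null; python3 log.py
python3 -m inch '{"translation": [[0.006,0.0135,0],[0.011,0.027,0],[0.014,0.042,0],[0.015,0.05,0],[0.015,0.056,0],[0.015,0.056,0],[0.015,0.056,0],[0.015,0.056,0],[0.015,0.056,0]], "twist": [0,0,0,0,0,0,0,0,0], "hand": [0,0,0,0,0,0,0,0,0]}' >/dev/null; python3 log.py
```

```text
t 16.67 phi 59.3 r 45.3mm Ft -3.40 Fr 3.68 torque(cw-resist) 0.154
t 17.42 phi 29.3 r 45.2mm Ft -2.59 Fr -0.31 torque(cw-resist) 0.117
t 18.17 phi -0.3 r 44.9mm Ft -2.04 Fr -2.64 torque(cw-resist) 0.092
```

```bash
python3 -m inch '{"translation": [[-0.001,0.015,0],[-0.004,0.029,0],[-0.0085,0.043,0],[-0.0125,0.051,0],[-0.015,0.056,0],[-0.015,0.056,0],[-0.015,0.056,0],[-0.015,0.056,0],[-0.015,0.056,0]], "twist": [0,0,0,0,0,0,0,0,0], "hand": [0,0,0,0,0,0,0,0,0]}' >/dev/null; python3 log.py
python3 -m inch '{"translation": [[-0.0085,0.012,0],[-0.018,0.023,0],[-0.029,0.033,0],[-0.036,0.038,0],[-0.041,0.041,0],[-0.041,0.041,0],[-0.041,0.041,0],[-0.041,0.041,0],[-0.041,0.041,0]], "twist": [0,0,0,0,0,0,0,0,0], "hand": [0,0,0,0,0,0,0,0,0]}' >/dev/null; python3 log.py
python3 -m inch '{"translation": [[-0.0135,0.006,0],[-0.027,0.011,0],[-0.042,0.014,0],[-0.05,0.015,0],[-0.056,0.015,0],[-0.056,0.015,0],[-0.056,0.015,0],[-0.056,0.015,0],[-0.056,0.015,0]], "twist": [0,0,0,0,0,0,0,0,0], "hand": [0,0,0,0,0,0,0,0,0]}' >/dev/null; python3 log.py
python3 - <<'E'
from h import *
im=robot.get_image('scene'); c=robot.get_calibration('scene'); p=proj(c,[.617,.0316,.1])[0]; print(p)
x,y=p.astype(int); cv2.imwrite('pics/s1.png',cv2.resize(im[y-60:y+50,x-60:x+60],None,fx=5,fy=5,interpolation=cv2.INTER_CUBIC))
E
```

```text
t 18.92 phi -29.5 r 44.8mm Ft -3.13 Fr -3.73 torque(cw-resist) 0.140
t 19.67 phi -58.9 r 44.6mm Ft -2.18 Fr -4.46 torque(cw-resist) 0.097
t 20.42 phi -88.3 r 44.6mm Ft -2.67 Fr -3.65 torque(cw-resist) 0.119
[324.50626249 231.85190323]
```

View pics/s1.png

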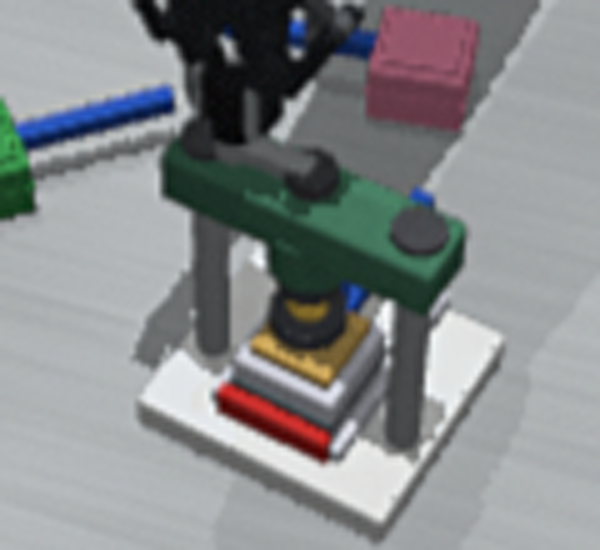

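The scene crop shows the pad at (305,330) just above the brass lid, with the flask flush to the red stop (270,420). Contact has not been felt yet, so I continue.

```bash
python3 -m inch '{"translation": [[-0.015,-0.001,0],[-0.029,-0.004,0],[-0.043,-0.0085,0],[-0.051,-0.0125,0],[-0.056,-0.015,0],[-0.056,-0.015,0],[-0.056,-0.015,0],[-0.056,-0.015,0],[-0.056,-0.015,0]], "twist": [0,0,0,0,0,0,0,0,0], "hand": [0,0,0,0,0,0,0,0,0]}' >/dev/null; python3 log.py
python3 -m inch '{"translation": [[-0.012,-0.0085,0],[-0.023,-0.018,0],[-0.033,-0.029,0],[-0.038,-0.036,0],[-0.041,-0.041,0],[-0.041,-0.041,0],[-0.041,-0.041,0],[-0.041,-0.041,0],[-0.041,-0.041,0]], "twist": [0,0,0,0,0,0,0,0,0], "hand": [0,0,0,0,0,0,0,0,0]}' >/dev/null; python3 log.py
python3 -m inch '{"translation": [[-0.006,-0.0135,0],[-0.011,-0.027,0],[-0.014,-0.042,0],[-0.015,-0.05,0],[-0.015,-0.056,0],[-0.015,-0.056,0],[-0.015,-0.056,0],[-0.015,-0.056,0],[-0.015,-0.056,0]], "twist": [0,0,0,0,0,0,0,0,0], "hand": [0,0,0,0,0,0,0,0,0]}' >/dev/null; python3 log.py
```

```text
t 21.22 phi -117.7 r 44.7mm Ft -5.78 Fr -2.59 torque(cw-resist) 0.258
t 21.97 phi -148.0 r 44.9mm Ft -1.90 Fr 0.73 torque(cw-resist) 0.085
t 22.72 phi 181.9 r 45.1mm Ft -2.67 Fr 2.03 torque(cw-resist) 0.121
```

```bash
python3 -m inch '{"translation": [[0.001,-0.015,0],[0.004,-0.029,0],[0.0085,-0.043,0],[0.0125,-0.051,0],[0.015,-0.056,0],[0.015,-0.056,0],[0.015,-0.056,0],[0.015,-0.056,0],[0.015,-0.056,0]], "twist": [0,0,0,0,0,0,0,0,0], "hand": [0,0,0,0,0,0,0,0,0]}' >/dev/null; python3 log.py
python3 -m inch '{"translation": [[0.0085,-0.012,0],[0.018,-0.023,0],[0.029,-0.033,0],[0.036,-0.038,0],[0.041,-0.041,0],[0.041,-0.041,0],[0.041,-0.041,0],[0.041,-0.041,0],[0.041,-0.041,0]], "twist": [0,0,0,0,0,0,0,0,0], "hand": [0,0,0,0,0,0,0,0,0]}' >/dev/null; python3 log.py
python3 -m inch '{"translation": [[0.0135,-0.006,0],[0.027,-0.011,0],[0.042,-0.014,0],[0.05,-0.015,0],[0.056,-0.015,0],[0.056,-0.015,0],[0.056,-0.015,0],[0.056,-0.015,0],[0.056,-0.015,0]], "twist": [0,0,0,0,0,0,0,0,0], "hand": [0,0,0,0,0,0,0,0,0]}' >/dev/null; python3 log.py
```

```text
t 23.47 phi 151.2 r 45.3mm Ft -3.39 Fr 4.33 torque(cw-resist) 0.153
t 24.22 phi 121.3 r 45.4mm Ft -5.16 Fr 5.06 torque(cw-resist) 0.234
t 24.97 phi 91.2 r 45.4mm Ft -5.21 Fr 4.12 torque(cw-resist) 0.237
```

```bash
for i in 1 2 3; do python3 -m inch '{"translation": [[0,0,0],[0,0,0],[0,0,0],[0,0,0]], "twist": [0,0,0,0], "hand": [0,0,0,0]}' >/dev/null; python3 log.py; done
```

```text
t 25.30 phi 91.2 r 45.4mm Ft -3.95 Fr 4.52 torque(cw-resist) 0.180
t 25.63 phi 91.3 r 45.4mm Ft -5.14 Fr 3.67 torque(cw-resist) 0.233
t 25.97 phi 91.2 r 45.4mm Ft -4.40 Fr 3.20 torque(cw-resist) 0.200
```

Torque has stepped up by about 0.1 N·m, which puts contact between 1.69 and 1.85 turns. I go on toward +0.5 turn, watching that the load grows.

```bash
python3 -m inch '{"translation": [[0.015,0.001,0],[0.029,0.004,0],[0.043,0.0085,0],[0.051,0.0125,0],[0.056,0.015,0],[0.056,0.015,0],[0.056,0.015,0],[0.056,0.015,0],[0.056,0.015,0]], "twist": [0,0,0,0,0,0,0,0,0], "hand": [0,0,0,0,0,0,0,0,0]}' >/dev/null; python3 log.py
for i in 1 2; do python3 -m inch '{"translation": [[0,0,0],[0,0,0],[0,0,0]], "twist": [0,0,0], "hand": [0,0,0]}' >/dev/null; python3 log.py; done
python3 -m inch '{"translation": [[0.012,0.0085,0],[0.023,0.018,0],[0.033,0.029,0],[0.038,0.036,0],[0.041,0.041,0],[0.041,0.041,0],[0.041,0.041,0],[0.041,0.041,0],[0.041,0.041,0]], "twist": [0,0,0,0,0,0,0,0,0], "hand": [0,0,0,0,0,0,0,0,0]}' >/dev/null; python3 log.py
for i in 1 2; do python3 -m inch '{"translation": [[0,0,0],[0,0,0],[0,0,0]], "twist": [0,0,0], "hand": [0,0,0]}' >/dev/null; python3 log.py; done
```

```text
t 26.72 phi 61.4 r 45.3mm Ft -5.78 Fr 2.58 torque(cw-resist) 0.262
t 26.97 phi 61.3 r 45.3mm Ft -4.65 Fr 2.07 torque(cw-resist) 0.211
t 27.22 phi 61.3 r 45.3mm Ft -5.44 Fr 1.34 torque(cw-resist) 0.246
t 27.97 phi 31.6 r 45.2mm Ft -5.12 Fr 0.78 torque(cw-resist) 0.231
t 28.22 phi 31.6 r 45.1mm Ft -6.17 Fr 0.50 torque(cw-resist) 0.278
t 28.47 phi 31.6 r 45.1mm Ft -5.93 Fr 0.74 torque(cw-resist) 0.268
```

```bash
python3 -m inch '{"translation": [[0.006,0.0135,0],[0.011,0.027,0],[0.014,0.042,0],[0.015,0.05,0],[0.015,0.056,0],[0.015,0.056,0],[0.015,0.056,0],[0.015,0.056,0],[0.015,0.056,0]], "twist": [0,0,0,0,0,0,0,0,0], "hand": [0,0,0,0,0,0,0,0,0]}' >/dev/null; python3 log.py
python3 -m inch '{"translation": [[-0.001,0.015,0],[-0.004,0.029,0],[-0.0085,0.043,0],[-0.0125,0.051,0],[-0.015,0.056,0],[-0.015,0.056,0],[-0.015,0.056,0],[-0.015,0.056,0],[-0.015,0.056,0]], "twist": [0,0,0,0,0,0,0,0,0], "hand": [0,0,0,0,0,0,0,0,0]}' >/dev/null; python3 log.py
python3 -m inch '{"translation": [[-0.007,0.0105,0],[-0.012,0.017,0],[-0.015,0.0205,0],[-0.015,0.0205,0],[-0.015,0.0205,0],[-0.015,0.0205,0]], "twist": [0,0,0,0,0,0], "hand": [0,0,0,0,0,0]}' >/dev/null; python3 log.py
for i in 1 2; do python3 -m inch '{"translation": [[0,0,0],[0,0,0],[0,0,0]], "twist": [0,0,0], "hand": [0,0,0]}' >/dev/null; python3 log.py; done
```

```text
t 29.22 phi 1.8 r 44.9mm Ft -7.04 Fr -0.57 torque(cw-resist) 0.316
t 29.97 phi -28.1 r 44.7mm Ft -7.24 Fr -1.21 torque(cw-resist) 0.324
t 30.47 phi -40.9 r 44.6mm Ft -7.83 Fr -1.52 torque(cw-resist) 0.349
t 30.72 phi -40.9 r 44.7mm Ft -5.74 Fr -2.32 torque(cw-resist) 0.256
t 30.97 phi -40.9 r 44.6mm Ft -5.84 Fr -1.22 torque(cw-resist) 0.261
```

```bash
python3 -m inch '{"translation": [[0.001,-0.001,0],[0.002,-0.0025,0],[0.002,-0.0025,0]], "twist": [0,0,0], "hand": [0,0,0]}' >/dev/null; python3 log.py
python3 -m inch '{"translation": [[0,0,0],[0,0,0],[0,0,0],[0,0,0],[0,0,0],[0,0,0],[0,0,0],[0,0,0]], "twist": [0,0,0,0,0,0,0,0], "hand": [1,1,1,1,1,1,1,1]}'
python3 -m inch '{"translation": [[0,0,-0.04],[0,0,-0.1],[0,0,-0.18],[0,0,-0.25],[0,0,-0.3],[-0.1,0,-0.3],[-0.2,0,-0.3],[-0.25,0,-0.3],[-0.25,0,-0.3],[-0.25,0,-0.3],[-0.25,0,-0.3]], "twist": [0,0,0,0,0,0,0,0,0,0,0], "hand": [1,1,1,1,1,1,1,1,1,1,1]}'
python3 - <<'E'
from h import *
im=robot.get_image('wrist'); c=robot.get_calibration('wrist'); cv2.imwrite('pics/w4.png',im); s=robot.read_state(); print(s['contact_force'])
a=np.radians(-12.4-40.9); b=np.radians(-12.4); C=np.array([.617,.0316,0])
print('exp knob top',proj(c,C+[.045*np.cos(a),.045*np.sin(a),.252]),'hub',proj(c,C+[0,0,.212]),'handle end',proj(c,C+[-.134*np.cos(b),-.134*np.sin(b),.069]))
E
```

```text
t 31.22 phi -40.8 r 44.6mm Ft -1.82 Fr -2.08 torque(cw-resist) 0.081
time_s: 31.88
eef_pos: [0.6437, -0.0048, 0.2196]
tool_rot: [[0.976, -0.217, -0.0], [-0.217, -0.976, -0.0], [-0.0, 0.0, -1.0]]
contact_force: [0.5, 0.6, -0.2]
finger_gap: 0.0854
grasp_force: 0.0
time_s: 32.8
eef_pos: [0.5466, 0.0168, 0.34]
tool_rot: [[0.976, -0.217, 0.001], [-0.217, -0.976, -0.0], [0.001, -0.0, -1.0]]
contact_force: [0.4, -0.3, -0.3]
finger_gap: 0.0856
grasp_force: 0.0
[-0.08745108 -0.5304516  -0.13784523]
exp knob top [[318.02283169  69.44550591]] hub [[284.32723895 117.6124152 ]] handle end [[299.06460856 210.0622161 ]]
```

View pics/w4.png

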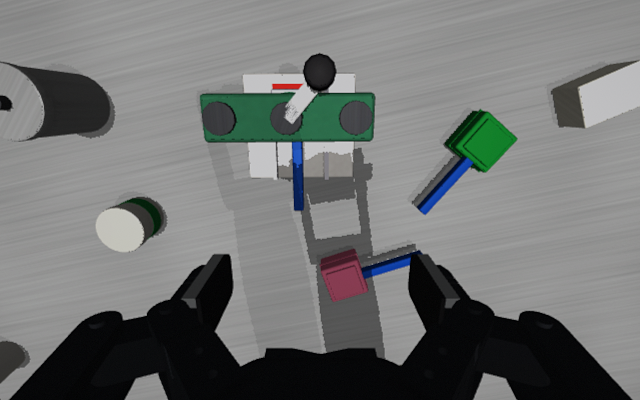

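The knob stands at (319,70) and the handle end at (299,210), both as expected. The crank stayed where I left it, the flask is home, and the arm is clear.

```bash
python3 -c "
from cell import robot
print(robot.sign_off())"
```

```text
the job is handed in; nothing more can be done
None
```

I handed the job in at about 33 s: the flask is home against the red stop, and the crank is about half a turn past the felt contact (estimated at 1.81 turns, somewhere between 1.69 and 1.85). The crank is let go with the arm clear, the arm never went near the jar, carton or canister, and no verdict came back.

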